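Reset the laser welder's interlock with its key

ROBOT

A 6-joint arm with a two-finger parallel gripper is mounted at the origin on a cart in front of the work surface, level with it; the furniture and walls round the work are solid. World frame = base frame: x ahead of the robot, y to its left, z up, the work surface at z = 0. Lengths are in m, angles in degrees, forces in N, time in s.
With the tool pointing down it reaches from about 0.375 to 0.9 m from the base axis. Payload 3.1 kg.
Tool frame: the origin (TCP) lies at the very end of the fingers, on their centre line; the grasp point (between the pads) lies 19 mm behind it; z points along the fingers, y is the line along which they close (so a half turn about z gives the same grasp; the last joint's range is limited). The gripper opens to 87 mm and grips with 3 to 60 N. Pads are 19 mm wide; open, the fingers measure 117 mm over their backs; the gripper's body (75 mm by 190 mm) begins 51 mm behind the grasp point.
Start: joints at [-86.889, 30.224, 82.088, -0, 67.689, -10.227], TCP at [0.144, -0.608, 0.189] pointing down, gripper open.
Joint ranges: [-176.69, 176.69], [-43.24, 126.21], [12.49, 139.97], [-82, 262], [0, 151.66], [-163.58, 163.58]. Speed limits (degrees/s): [159.86, 159.86, 180, 180, 180, 180].

INTERFACE

Orientations are given as a 3x3 rotation matrix whose columns are the frame's x, y, z axes.
In Python, from rig import bot, imaging gives the robot as it stands.
- The arm moves only by the tool drive_tool, never from a script. Its argument "deltas" is text: rows parted by semicolons, each of 5 numbers parted by spaces: the finger opening in mm, from 0 to 87, then the shift along the world's x, y, z in mm, then the turn about the world's z in rad. In form: jaw dx dy dz twist; .... A call has 1 to 12 rows; each row is the pose to reach, as a shift and turn from the pose commanded when the call began; what a row does not reach only later rows make up. A row lasts 1/10 s, in which the tool goes at most 50 mm and 8.59 degrees, less where a joint would pass 70% of its speed; a pose out of reach is approached as far as the arm can. A call with a gripper value outside its range is refused whole. The fingers move at their own pace and stop on an object; the grip force is fixed at half the most. Time passes only in rows, so rows that repeat a pose let the fingers close. It gives the time, the measured TCP pose, the force, the opening and the grip force at its end, in the units of the state.
- bot.read_state(): the state, without advancing time (a new reading comes with each control period).
- imaging.capture(name): name is "scene" or "top" or "wrist"; returns the picture (400x640x3 uint8, red, green, blue); there is no depth.
- imaging.camera_model(name): a dict with "fx", "fy", "cx", "cy" (pixels), "T" (4x4, takes a point from camera to world coordinates). Camera axes: x right, y down, z forward; pixel columns grow to the right and rows downward; lengths in m; the calibration is good to about 2 mm. A picture is of the moment at which its call begins: read the wrist's pose just before it. camera_model takes no time and is no camera call; for the wrist camera it gives the pose at the moment of the call.
- bot.hand_in(): hands the job in; it is judged then, once.
The state is a dict: "time_s": time; "joint_positions": joint angles; "qvel": joint speeds; "tau": joint torques, N m; "position": TCP position; "tcp_rot": TCP orientation; "force": force on the tool from outside, world axes, zero at the start; "moment": the same for the moment, N m; "opening": opening from 0.0 (shut) to 1.0 (fully open); "grasp_force": force on a finger pad.
Only numpy, scipy, OpenCV 4.12 (cv2) and the standard library are available. Lean on these libraries where they do the work, as an engineer would, in place of code of your own. Each camera call takes 0.05 s, during which the arm holds its last target. There are 200 camera calls.

TASK

Reset the laser welder's safety interlock: take the red-headed key from the wooden key stand, push it all the way down into the keyway on top of the control box, turn it clockwise (seen from above) to its stop and then back home. Then draw it out and put it back upright and fully down in the empty pocket of the stand, leaving the blue and yellow keys in their places.

Things in the scene. Friction and masses are not known exactly. Their poses are not given: they have to be found in the camera images.
- red_key_head (a point): Middle of the flat head of the red key (the one to use; loose, about 50 g, 78 mm tall, standing blade down in a pocket). The head is 10 (x, grip it this way) x 26 (y) mm, 42 mm tall: 20 above this point, 22 below. Below it a round collar 20 mm across, 4 mm thick, its underside 26 mm below this point. z up. The key is the same turned half round.
- red_key_tip (a point): Lower end of the red key, 58 mm straight below the middle of its head. From here up: a steel blade 20 mm long, 6 (x) x 22 (y) mm, its last 6 mm narrowed in two steps to 3 x 16 mm; then a round neck 7 mm across, 12 mm long, up to the collar's underside. Axes as the head's.
- blue_key_head (a point): Middle of the head of a like key with a blue head, to be left in its pocket; same size, point and axes as the red one.
- yellow_key_head (a point): Middle of the head of a like key with a yellow head, to be left in its pocket; same size, point and axes as the red one.
- keyway (a point): Centre of the key slot, on the box's upper face. z up; the slot is 9 mm wide (x), 27.5 mm long (y), with 2 mm bevels; the key enters with its axes along these, either way round. Fully down, its collar rests on the deck and its head's middle is 26 mm above this point. The blade is then in a rotor under the 6 mm deck; once turned, the key is held and comes out only at home.
- control_box: Fixed white box with a grey deck, 90 x 90 mm, 52 mm high; origin at the centre of its underside, z up. On the deck a steel rim, 41 mm across and 2.5 mm high, round the slot; outside it two green marks in line with the key's head at home and two red marks in line with it at the stop. Two flat lamps (3 mm high) 36 mm along +x.
- rotor (a joint): Turn of the rotor that the key drives: 0 = home, 1.3 rad = stop, growing clockwise seen from above. Light friction (0.04 N m), no spring: it stays where it is left. The key has about 0.1 rad of play in it each way: turn the key about 1.4 rad to bring the rotor to its stop; on the way back it lags as much, and the key may be turned up to 0.1 rad past home.
- key_stand: Fixed wooden block, 44 (x) x 135 (y) mm, 45 mm high, with three key pockets in a row along y, 45 mm apart, each holding one key at the start; which key is where varies. Origin at the centre of its underside, z up.
- pocket0 (a point): Centre of the mouth of the left-hand (+y) pocket, on the stand's top face, z up. The pocket is 10 mm wide (x), 26 mm long (y), 37 mm deep, with 2 mm bevels. A key in it stands with its collar on the top face and the middle of its head 26 mm above this point.
- pocket1 (a point): Centre of the mouth of the middle pocket, on the stand's top face, z up. The pocket is 10 mm wide (x), 26 mm long (y), 37 mm deep, with 2 mm bevels. A key in it stands with its collar on the top face and the middle of its head 26 mm above this point.
- pocket2 (a point): Centre of the mouth of the right-hand (-y) pocket, on the stand's top face, z up. The pocket is 10 mm wide (x), 26 mm long (y), 37 mm deep, with 2 mm bevels. A key in it stands with its collar on the top face and the middle of its head 26 mm above this point.
Not all that is in view belongs to the job. Of the things like the part that bears red_key_head, leave any that is green; of the rest the smaller one is meant.

How it is judged:
By the outcome, as a careful person would: the job done as asked, in the order asked, and still so for the second after the job is handed in, with the robot touching nothing.
It also fails if it takes over 58 s, if anything falls off the work surface, if the arm or the gripper's body presses on something with over 40 N, if the wrist force passes 120 N, or if a joint passes its speed limit or range.

## Working session

There is one attempt and no reset: what is moved stays moved. The work goes in short steps, Python scripts to look and compute and a tool call to move; the robot and the scene stay as the last step left them, time stands still between calls to the robot, and variables do not carry over. Pictures are saved under pics/ and viewed, at most 10 in all, crops included, and the job is handed in when it is done.

Besides the shell and the picture viewer there is one more tool, called after "Emit:" as name(argument=value, ...), one argument or row to a line, values as JSON. drive_tool: Moves the arm, as the interface text tells. Its arguments: {"type":"object","properties":{"deltas":{"type":"string"}},"required":["deltas"]}

```bash
mkdir -p pics; ls
python3 - <<'E'
from rig import bot, imaging
import cv2,numpy as np
for n in ("scene","top"):
    im=imaging.capture(n); cv2.imwrite(f"pics/{n}0.png",im[:,:,::-1]); m=imaging.camera_model(n); print(n,m["fx"],m["cx"],m["cy"],np.round(m["T"],3).tolist())
E
```

```text
pics
scene 466.1946838708224 312.8893718749166 201.9154972388414 [[-0.856, -0.259, 0.447, 0.044], [-0.516, 0.46, -0.722, 0.703], [-0.018, -0.849, -0.528, 0.534], [0.0, 0.0, 0.0, 1.0]]
top 495.4827469080359 313.889601245738 199.69763027507094 [[-0.02, -0.986, 0.164, 0.294], [-1.0, 0.02, -0.003, 0.091], [-0.0, -0.164, -0.986, 0.943], [0.0, 0.0, 0.0, 1.0]]
```

View pics/scene0.png

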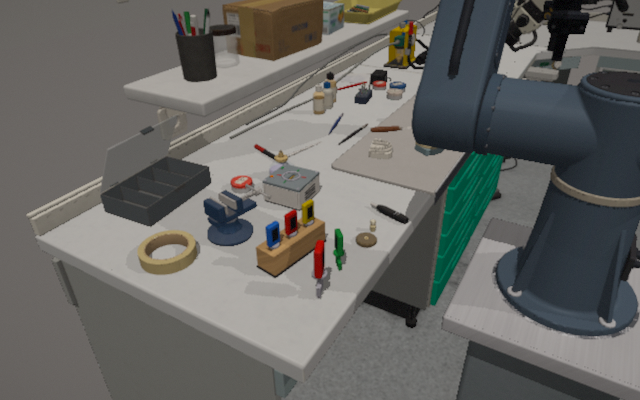

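View pics/top0.png

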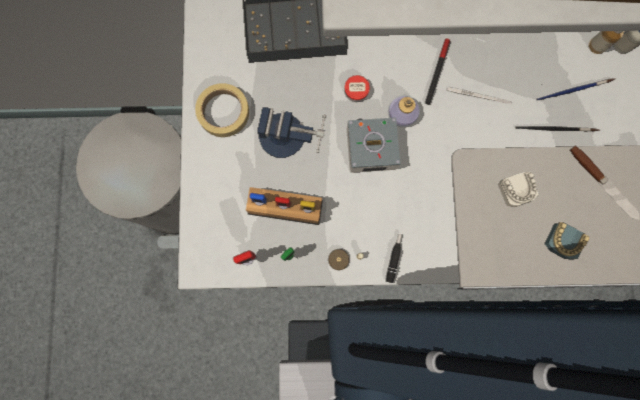

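The scene picture shows the stand with blue, red and yellow keys at about (272,236), (291,222) and (308,212). A larger loose red key at (319,260) and a green one are decoys. In the top picture the stand is near (285,205), its red head at (283,202), and the box slot at (374,142).

```bash
cat > h.py <<'E'
from rig import bot, imaging
import cv2,numpy as np
def bp(m,u,v,z):
    d=m["T"][:3,:3]@np.array([(u-m["cx"])/m["fx"],(v-m["cy"])/m["fy"],1]); o=m["T"][:3,3]
    return o+d*(z-o[2])/d[2]
E
python3 - <<'E'
from h import *
m=imaging.camera_model("top")
for n,u,v,z in [("blue",259,198,.091),("red",283.5,201,.091),("yel",308.5,205,.091),("slot",374,142,.052)]: print(n,np.round(bp(m,u,v,z),4))
im=cv2.imread("pics/top0.png")
a=cv2.resize(im[175:235,235:335],None,fx=7,fy=7,interpolation=cv2.INTER_CUBIC)[:, :700]
b=cv2.resize(im[110:180,335:415],None,fx=7,fy=7,interpolation=cv2.INTER_CUBIC)
c=np.zeros((600,800,3),np.uint8); a=cv2.resize(a,(400,240)); b=cv2.resize(b,(400,350)); c[:240,:400]=a;c[:350,400:]=b
i=imaging.capture("wrist"); c[350:600,:400]=cv2.resize(i[:,:,::-1],(400,250))
cv2.imwrite("pics/c1.png",c); w=imaging.camera_model("wrist");print(np.round(w["T"],3).tolist(),w["fx"]); print(np.round(bot.read_state()["tcp_rot"],3).tolist())
E
```

```text
blue [0.441  0.1844 0.091 ]
red [0.4348 0.1418 0.091 ]
yel [0.4269 0.0984 0.091 ]
slot [ 0.549  -0.0251  0.052 ]
[[0.232, -0.938, -0.259, 0.215], [-0.973, -0.224, -0.06, -0.591], [-0.002, 0.266, -0.964, 0.384], [0.0, 0.0, 0.0, 1.0]] 355.55483607693236
[[0.973, 0.231, -0.0], [0.231, -0.973, 0.002], [0.0, -0.002, -1.0]]
```

View pics/c1.png

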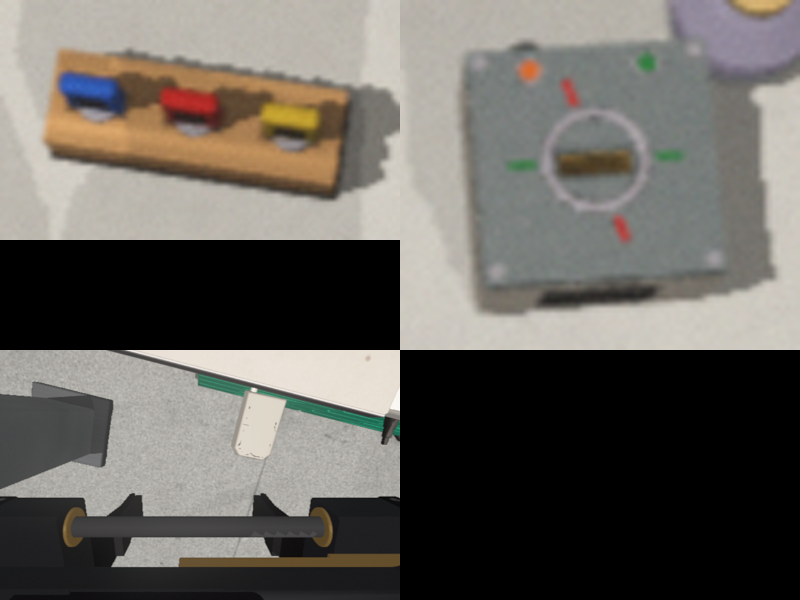

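Emit:
drive_tool(
  deltas="60 405 583 30 1.385;60 405 583 30 1.385;60 405 583 30 1.385;60 405 583 30 1.385;60 405 583 30 1.385;60 405 583 30 1.385;60 405 583 30 1.385;60 405 583 30 1.385;60 405 583 30 1.385;60 405 583 30 1.385;60 405 583 30 1.385;60 405 583 30 1.385",
)

```text
time_s: 1.35
position: [0.487, -0.1138, 0.2147]
tcp_rot: [[-0.047, 0.999, 0.0], [0.999, 0.047, -0.0], [-0.0, -0.0, -1.0]]
force: [0.6, -1.0, 0.2]
opening: 0.687
grasp_force: 0.0
```

Emit:
drive_tool(
  deltas="60 62 80 5 0;60 62 80 5 0;60 62 80 5 0;60 62 80 5 0",
)

```text
time_s: 1.75
position: [0.5482, -0.0346, 0.2191]
tcp_rot: [[-0.05, 0.999, -0.001], [0.999, 0.05, -0.0], [-0.0, -0.001, -1.0]]
force: [-0.3, -0.4, -0.5]
opening: 0.692
grasp_force: 0.0
```

Run:
```python
from h import *
import pickle
w=imaging.camera_model("wrist"); im=imaging.capture("wrist"); pickle.dump((w,im),open("wb.pkl","wb"))
cv2.imwrite("pics/wb.png",cv2.resize(im[:,:,::-1],(800,500),interpolation=cv2.INTER_CUBIC)); s=bot.read_state(); print(s["position"],s["time_s"])
```

```text
[ 0.54745929 -0.03566502  0.21906682] 1.8
```

View pics/wb.png

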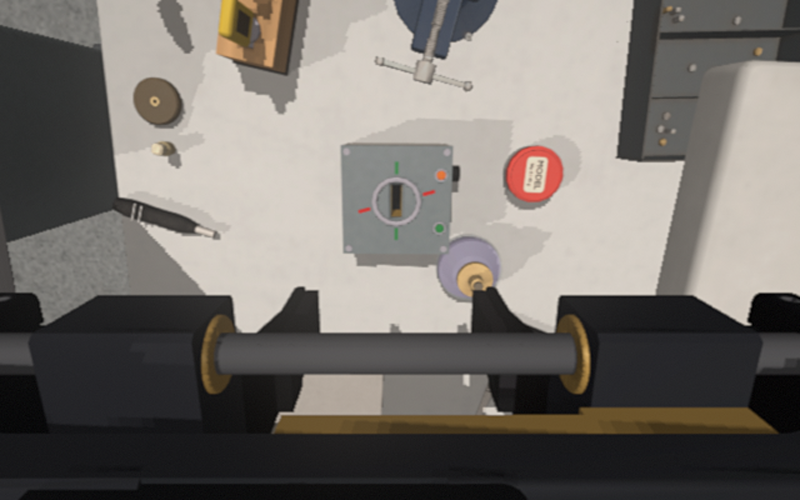

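The wrist picture shows the box, with its slot centre at about (396,200) in display pixels. The green marks sit at (396,167) and (396,233), nearly vertical, so the tool and box yaws almost match.

```bash
cat >> h.py <<'E'
def cen(im,box,lo,hi):
    "centroids of colour blobs (HSV) inside box u0,v0,u1,v1"
    u0,v0,u1,v1=box; m=cv2.inRange(cv2.cvtColor(im,cv2.COLOR_RGB2HSV)[v0:v1,u0:u1],np.array(lo),np.array(hi))
    n,_,st,c=cv2.connectedComponentsWithStats(m); return [(c[i]+[u0,v0],st[i].tolist()) for i in range(1,n) if st[i,4]>5]
E
python3 - <<'E'
from h import *
import pickle
w,im=pickle.load(open("wb.pkl","rb"))
R=[]
for nm,lo,hi in (("g",(45,80,40),(85,255,255)),("r",(170,100,60),(180,255,255))):
    for c,st in cen(im,(276,118,368,204),lo,hi): print(nm,c.round(2),st,bp(w,*c,.052).round(4))
g=cv2.cvtColor(im,cv2.COLOR_RGB2GRAY)[145:178,300:334]; 
m=(g<70).astype(np.uint8); print(cv2.connectedComponentsWithStats(m)[2:])
E
```

```text
g [316.58 133.84] [40, 12, 3, 9, 19] [0.5469 0.0024 0.052 ]
g [351.15 182.38] [73, 62, 6, 6, 26] [ 0.5856 -0.046   0.052 ]
g [316.5 187. ] [40, 65, 2, 9, 18] [ 0.5496 -0.0528  0.052 ]
(array([[   0,    0,   34,   33, 1003],
       [  14,    3,    7,   20,  119]], dtype=int32), array([[16.49750748, 16.46161515],
       [16.5210084 , 12.1092437 ]]))
```

Emit:
drive_tool(
  deltas="60 -114 165 0 -0.211;60 -114 165 0 -0.211;60 -114 165 0 -0.211;60 -114 165 0 -0.211;60 -114 165 0 -0.211;60 -114 165 0 -0.211;60 -114 165 0 -0.211",
)

```text
time_s: 2.5
position: [0.4352, 0.1276, 0.2198]
tcp_rot: [[0.165, 0.986, 0.001], [0.986, -0.165, -0.001], [-0.0, 0.001, -1.0]]
force: [-1.1, 0.1, 0.8]
opening: 0.691
grasp_force: 0.0
```

Run:
```python
from h import *
import pickle
w=imaging.camera_model("wrist"); im=imaging.capture("wrist"); pickle.dump((w,im),open("wk.pkl","wb"))
cv2.imwrite("pics/wk.png",cv2.resize(im[:300,:,::-1][50:250,200:440],(720,600),interpolation=cv2.INTER_CUBIC)); s=bot.read_state(); print(s["position"],s["tcp_rot"][:,1],s["time_s"])
```

```text
[0.4354574  0.12753439 0.21975424] [ 0.98612002 -0.1660302   0.00113406] 2.55
```

View pics/wk.png

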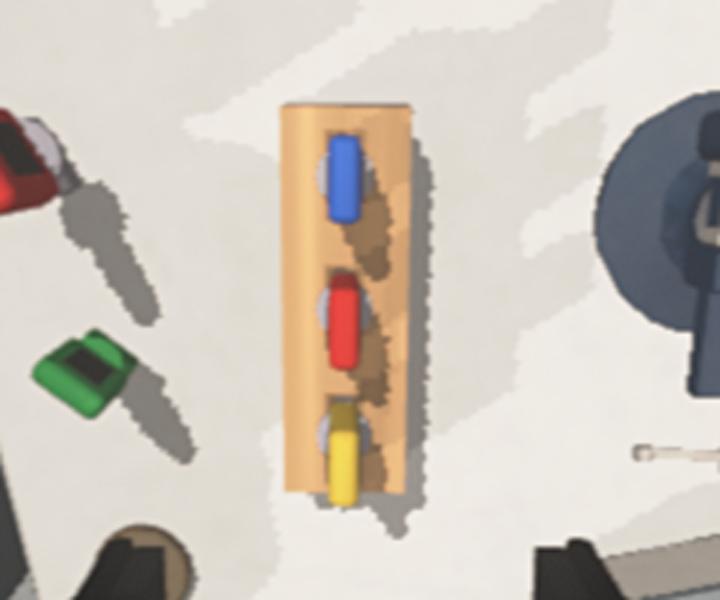

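The picture shows the stand from above with the blue, red and yellow head tops at (345,178), (344,322) and (344,468), aligned with the tool. The red key is in the middle pocket.

Run:
```python
from h import *
import pickle
w,im=pickle.load(open("wk.pkl","rb"))
P={}
for n,lo,hi in (("b",(105,120,150),(120,255,255)),("r",(0,150,190),(5,255,255)),("r",(175,150,190),(180,255,255)),("y",(22,120,180),(32,255,255))):
    for c,st in cen(im,(285,70,345,230),lo,hi):
        if st[4]>60: P[n]=bp(w,*c,.091); print(n,c.round(2),st,P[n].round(4))
d=P["b"]-P["y"]; print(np.linalg.norm(d),np.arctan2(-d[0],d[1]),(P["b"]+P["y"])/2)
# stand top edges from crop
for u,v in ((282,104),(411,105),(285,491),(405,493)): print(bp(w,200+u/3,50+v/3,.045).round(4))
```

```text
b [314.06 109.24] [25, 25, 10, 29, 249] [0.4442 0.1894 0.091 ]
r [313.77 159.06] [25, 77, 9, 26, 217] [0.4365 0.1455 0.091 ]
y [314.   205.53] [25, 123, 9, 26, 216] [0.4293 0.1014 0.091 ]
0.08916440540006917 -0.16753059583262855 [0.43671743 0.14539523 0.091     ]
[0.428  0.2146 0.045 ]
[0.4701 0.2073 0.045 ]
[0.4047 0.0818 0.045 ]
[0.4478 0.0738 0.045 ]
```

Emit:
drive_tool(
  deltas="40 1.5 17.5 -40 0;40 1.5 17.5 -80 0;40 1.5 17.5 -100 0;40 1.5 17.5 -130 0;40 1.5 17.5 -150 0;40 1.5 17.5 -167 0;40 1.5 17.5 -167 0;40 1.5 17.5 -167 0",
)

```text
time_s: 3.35
position: [0.4366, 0.1457, 0.0524]
tcp_rot: [[0.165, 0.986, -0.0], [0.986, -0.165, -0.0], [-0.0, -0.0, -1.0]]
force: [0.5, -0.8, 0.2]
opening: 0.461
grasp_force: 0.0
```

Run:
```python
from h import *
im=imaging.capture("wrist"); cv2.imwrite("pics/wg.png",cv2.resize(im[130:350,180:460,::-1],(760,597),interpolation=cv2.INTER_CUBIC)); print(bot.read_state()["position"])
```

```text
[0.43690248 0.14596707 0.05292618]
```

View pics/wg.png

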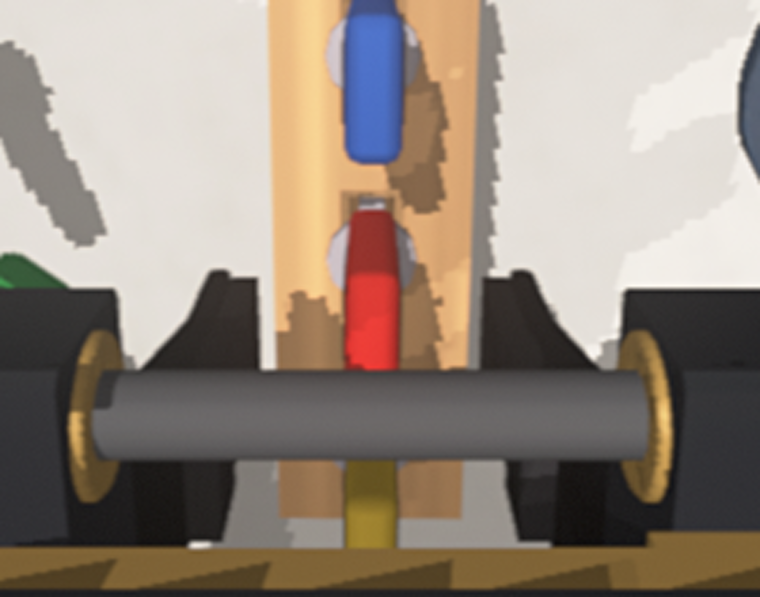

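The red head at (372,290) is centred between the fingers. I'll close and lift.

Emit:
drive_tool(
  deltas="0 0 0 0 0;0 0 0 0 0;0 0 0 0 0;0 0 0 0 0;0 0 0 0 0;0 0 0 0 0",
)

```text
time_s: 4.0
position: [0.4361, 0.1468, 0.0528]
tcp_rot: [[0.163, 0.987, 0.001], [0.987, -0.163, 0.0], [0.0, 0.001, -1.0]]
force: [0.2, 0.1, 1.9]
opening: 0.109
grasp_force: 30.0
```

Emit:
drive_tool(
  deltas="0 0 0 10 0;0 0 0 25 0;0 0 0 45 0;0 0 0 70 0;0 0 0 70 0",
)

```text
time_s: 4.5
position: [0.4379, 0.1471, 0.1255]
tcp_rot: [[0.163, 0.987, 0.007], [0.987, -0.163, 0.001], [0.002, 0.006, -1.0]]
force: [0.7, 0.4, -0.3]
opening: 0.108
grasp_force: 30.0
```

Emit:
drive_tool(
  deltas="0 25 -40 0 0.05;0 55 -85 0 0.11;0 80 -125 0 0.16;0 100 -155 0 0.21;0 111 -171 0 0.213;0 111 -171 0 0.213;0 111 -171 0 0.213;0 111 -171 0 0.213",
)

```text
time_s: 5.3
position: [0.5447, -0.0224, 0.1221]
tcp_rot: [[-0.05, 0.999, -0.003], [0.999, 0.05, 0.001], [0.001, -0.003, -1.0]]
force: [-0.1, 1.1, -0.8]
opening: 0.106
grasp_force: 30.0
```

Run:
```python
from h import *
p=[];r=[]
for i in range(5):
    im=imaging.capture("wrist"); s=bot.read_state(); p.append(s["position"]); r.append(np.arctan2(s["tcp_rot"][1,1],s["tcp_rot"][0,1]))
t=imaging.capture("scene")
print(np.round(p,4),np.round(r,4),s["tcp_rot"].round(3),s["force"],s["time_s"])
c=np.zeros((600,800,3),np.uint8)
c[:300,:]=cv2.resize(im[140:260,160:480,::-1],(800,300),interpolation=cv2.INTER_CUBIC)
c[300:]=cv2.resize(t[130:220,230:350,::-1],(800,600),interpolation=cv2.INTER_CUBIC)[150:450]
cv2.imwrite("pics/ins.png",c)
```

```text
[[ 0.545  -0.0224  0.1223]
 [ 0.5454 -0.0225  0.1225]
 [ 0.5457 -0.0228  0.1226]
 [ 0.546  -0.023   0.1227]
 [ 0.5462 -0.0232  0.1227]] [0.0506 0.0507 0.0507 0.0506 0.0504] [[-0.05   0.999 -0.   ]
 [ 0.999  0.05   0.   ]
 [ 0.    -0.    -1.   ]] [ 0.78233056 -0.29066944 -1.02699852] 5.55
```

View pics/ins.png

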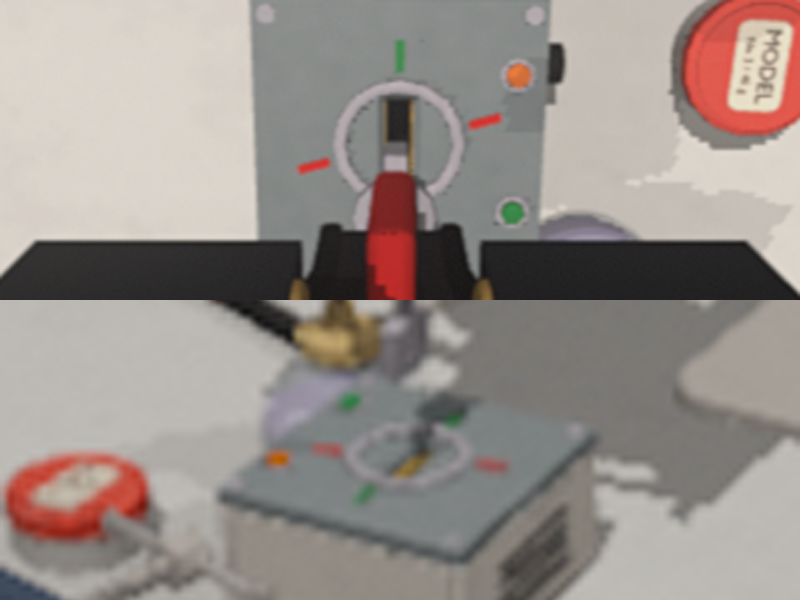

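The wrist view shows the key at u≈394 and the slot at u≈398, so the key is still about 2 mm short in x, and the arm is still settling. I'll let it settle while lowering a bit.

Emit:
drive_tool(
  deltas="0 0 0 -10 0;0 0 0 -20 0;0 0 0 -20 0;0 0 0 -20 0;0 0 0 -20 0;0 0 0 -20 0;0 0 0 -20 0;0 0 0 -20 0",
)

```text
time_s: 6.4
position: [0.5469, -0.0243, 0.1028]
tcp_rot: [[-0.049, 0.999, 0.0], [0.999, 0.049, -0.0], [-0.0, 0.0, -1.0]]
force: [-0.8, -0.6, -0.7]
opening: 0.106
grasp_force: 30.0
```

Run:
```python
from h import *
p=[]
for i in range(2):
    w=imaging.camera_model("wrist"); im=imaging.capture("wrist"); s=bot.read_state(); p.append(s["position"])
print(np.round(p,4),s["force"],s["time_s"])
for c,st in cen(im,(240,100,400,236),(45,80,40),(85,255,255)): print("g",c.round(2),st,bp(w,*c,.052).round(4))
for lo,hi in (((170,100,60),(180,255,255)),((0,150,60),(4,255,255))):
  for c,st in cen(im,(240,100,400,236),lo,hi): print("r",c.round(2),st,bp(w,*c,.052).round(4))
```

```text
[[ 0.5468 -0.0243  0.1028]
 [ 0.5468 -0.0243  0.1028]] [0.21330408 0.32745674 0.12219732] 6.5
g [318.49 165.13] [77, 59, 4, 14, 53] [0.5474 0.0025 0.052 ]
g [367.21 231.91] [123, 128, 9, 8, 58] [ 0.5859 -0.0456  0.052 ]
r [355.36 193.1 ] [109, 91, 13, 5, 39] [ 0.5748 -0.0165  0.052 ]
r [316.73 223.07] [67, 109, 19, 27, 432] [ 0.5484 -0.0406  0.052 ]
r [281.68 212.26] [36, 110, 13, 6, 38] [ 0.5225 -0.0335  0.052 ]
```

Emit:
drive_tool(
  deltas="0 1.8 -0.3 0 0;0 1.8 -0.3 0 0;0 1.8 -0.3 -4 0;0 1.8 -0.3 -8 0;0 1.8 -0.3 -12 0;0 1.8 -0.3 -16 0;0 1.8 -0.3 -20 0;0 1.8 -0.3 -20 0",
)

```text
time_s: 7.3
position: [0.548, -0.0244, 0.0818]
tcp_rot: [[-0.049, 0.999, -0.001], [0.999, 0.049, 0.0], [0.0, -0.001, -1.0]]
force: [0.1, 0.0, -0.6]
opening: 0.11
grasp_force: 30.0
```

Emit:
drive_tool(
  deltas="0 0 0 -4 0;0 0 0 -8 0;0 0 0 -12 0;0 0 0 -16 0;0 0 0 -20 0;0 0 0 -20 0;0 0 0 -20 0",
)

```text
time_s: 8.0
position: [0.5484, -0.0245, 0.0623]
tcp_rot: [[-0.049, 0.999, -0.001], [0.999, 0.049, 0.0], [0.0, -0.001, -1.0]]
force: [-0.6, 0.1, -0.2]
opening: 0.111
grasp_force: 30.0
```

Emit:
drive_tool(
  deltas="0 0 0 -1 0;0 0 0 -2 0;0 0 0 -3 0;0 0 0 -3.5 0;0 0 0 -3.5 0;0 0 0 -3.5 0",
)

```text
time_s: 8.6
position: [0.5489, -0.0246, 0.0597]
tcp_rot: [[-0.049, 0.999, 0.001], [0.999, 0.049, -0.0], [-0.0, 0.001, -1.0]]
force: [-1.1, 0.5, 5.1]
opening: 0.109
grasp_force: 30.0
```

Emit:
drive_tool(
  deltas="0 0 0 0.5 -0.1;0 0 0 0.5 -0.2;0 0 0 0.5 -0.3;0 0 0 0.5 -0.4;0 0 0 0.5 -0.5;0 0 0 0.5 -0.6;0 0 0 0.5 -0.7;0 0 0 0.5 -0.7",
)

```text
time_s: 9.4
position: [0.5487, -0.0245, 0.0597]
tcp_rot: [[0.606, 0.796, 0.0], [0.796, -0.606, 0.0], [0.0, 0.0, -1.0]]
force: [-0.9, 1.0, 3.0]
opening: 0.107
grasp_force: 30.0
```

Run:
```python
from h import *
s=bot.read_state();print(s["position"],s["force"],s["moment"],np.arctan2(s["tcp_rot"][1,1],s["tcp_rot"][0,1]))
```

```text
[ 0.54869525 -0.02448819  0.05970193] [-0.93136217  0.99251748  2.97127108] [ 0.14370677  0.16860893 -0.00756772] -0.6508988520556064
```

Emit:
drive_tool(
  deltas="0 0 0 0 -0.1;0 0 0 0 -0.2;0 0 0 0 -0.3;0 0 0 0 -0.4;0 0 0 0 -0.5;0 0 0 0 -0.6;0 0 0 0 -0.7;0 0 0 0 -0.72;0 0 0 0 -0.72;0 0 0 0 -0.72",
)

```text
time_s: 10.4
position: [0.5492, -0.0247, 0.0597]
tcp_rot: [[0.98, 0.201, 0.001], [0.201, -0.98, -0.0], [0.001, 0.0, -1.0]]
force: [0.8, -0.2, 1.7]
opening: 0.11
grasp_force: 30.0
```

Run:
```python
from h import *
s=bot.read_state();print(s["position"],s["force"],s["moment"],np.arctan2(s["tcp_rot"][1,1],s["tcp_rot"][0,1]))
```

```text
[ 0.5491673  -0.0246505   0.05969632] [ 0.80253483 -0.17762941  1.67815945] [ 0.19963418 -0.1820146   0.07752883] -1.3689067036521365
```

Emit:
drive_tool(
  deltas="0 0 0 0 -0.03;0 0 0 0 -0.06;0 0 0 0 -0.06;0 0 0 0 -0.06;0 0 0 0 -0.06",
)

```text
time_s: 10.9
position: [0.5491, -0.0247, 0.0597]
tcp_rot: [[0.99, 0.14, 0.001], [0.14, -0.99, -0.0], [0.001, 0.0, -1.0]]
force: [1.6, 0.3, 2.7]
opening: 0.107
grasp_force: 30.2
```

Run:
```python
from h import *
s=bot.read_state();print(s["position"],s["force"],s["moment"],np.arctan2(s["tcp_rot"][1,1],s["tcp_rot"][0,1]))
im=imaging.capture("wrist");cv2.imwrite("pics/turn.png",cv2.resize(im[140:260,160:480,::-1],(800,300),interpolation=cv2.INTER_CUBIC))
```

```text
[ 0.54906397 -0.02472337  0.05970024] [1.596575   0.25074445 2.66963755] [ 0.12875023 -0.41487392  0.24756198] -1.4305151668471117
```

View pics/turn.png

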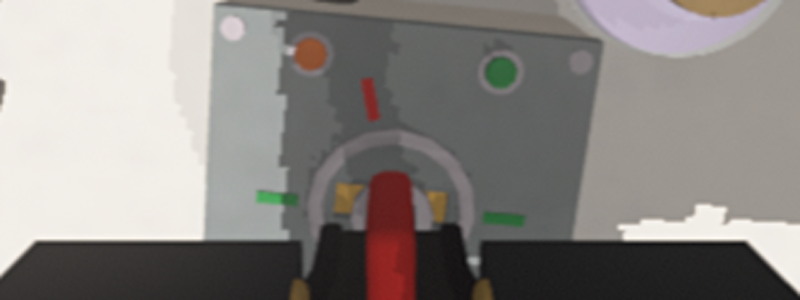

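The head lies between the red marks' direction and the turning moment rose to 0.25 N m, so the rotor is at its stop. Now I'll turn back home.

Emit:
drive_tool(
  deltas="0 0 0 0 0.13;0 0 0 0 0.26;0 0 0 0 0.39;0 0 0 0 0.52;0 0 0 0 0.65;0 0 0 0 0.78;0 0 0 0 0.91;0 0 0 0 1.04;0 0 0 0 1.17;0 0 0 0 1.3;0 0 0 0 1.43;0 0 0 0 1.48",
)

```text
time_s: 12.15
position: [0.5475, -0.024, 0.0597]
tcp_rot: [[-0.051, 0.999, -0.002], [0.999, 0.051, 0.001], [0.001, -0.002, -1.0]]
force: [0.0, 0.6, 4.8]
opening: 0.107
grasp_force: 30.0
```

Emit:
drive_tool(
  deltas="0 0 0 0 0.04;0 0 0 0 0.08;0 0 0 0 0.1;0 0 0 0 0.1;0 0 0 0 0.1",
)

```text
time_s: 12.65
position: [0.5476, -0.0242, 0.0597]
tcp_rot: [[-0.147, 0.989, -0.002], [0.989, 0.147, 0.001], [0.001, -0.002, -1.0]]
force: [-0.8, 1.1, 5.1]
opening: 0.109
grasp_force: 30.0
```

Run:
```python
from h import *
s=bot.read_state();print(s["position"],s["force"],s["moment"],np.arctan2(s["tcp_rot"][1,1],s["tcp_rot"][0,1]),s["time_s"])
```

```text
[ 0.54755421 -0.02415468  0.05971591] [-0.8229987   1.10890981  5.08177312] [ 0.1904784   0.05777438 -0.06031352] 0.14788491293934938 12.65
```

Emit:
drive_tool(
  deltas="0 0 0 0 0.02;0 0 0 0 0.04;0 0 0 0 0.04;0 0 0 0 0.04",
)

```text
time_s: 13.05
position: [0.5476, -0.0242, 0.0597]
tcp_rot: [[-0.186, 0.983, -0.002], [0.983, 0.186, 0.001], [0.001, -0.002, -1.0]]
force: [-0.1, 0.1, 5.6]
opening: 0.101
grasp_force: 30.1
```

Run:
```python
from h import *
s=bot.read_state();print(s["position"],s["force"],s["moment"],np.arctan2(s["tcp_rot"][1,1],s["tcp_rot"][0,1]),s["time_s"])
```

```text
[ 0.54759206 -0.0241672   0.05971997] [-0.13055738  0.05305153  5.62830169] [ 0.22069967 -0.01279164 -0.18134422] 0.18733129046416352 13.05
```

Home stop felt. I'll centre the key in its play and draw it out.

Emit:
drive_tool(
  deltas="0 0.3 0 0 -0.08;0 0.6 -0.2 0 -0.138;0 0.6 -0.2 0 -0.138;0 0.6 -0.2 3 -0.138;0 0.6 -0.2 7 -0.138;0 0.6 -0.2 11 -0.138;0 0.6 -0.2 11 -0.138",
)

```text
time_s: 13.75
position: [0.5488, -0.0248, 0.0709]
tcp_rot: [[-0.051, 0.999, -0.001], [0.999, 0.051, 0.0], [0.0, -0.001, -1.0]]
force: [-2.1, 0.4, 0.1]
opening: 0.109
grasp_force: 30.0
```

Emit:
drive_tool(
  deltas="0 -0.3 0 6 0;0 -0.3 0 12 0;0 -0.3 0 20 0;0 -0.3 0 30 0;0 -0.3 0 42 0;0 -0.3 0 55 0;0 -0.3 0 55 0",
)

```text
time_s: 14.45
position: [0.5507, -0.0252, 0.1281]
tcp_rot: [[-0.051, 0.999, 0.005], [0.999, 0.051, -0.001], [-0.002, 0.005, -1.0]]
force: [0.7, -0.4, 0.5]
opening: 0.106
grasp_force: 30.0
```

Emit:
drive_tool(
  deltas="0 -25 40 0 -0.05;0 -55 85 0 -0.1;0 -80 125 0 -0.15;0 -100 155 0 -0.2;0 -111 170 0 -0.217;0 -111 170 0 -0.217;0 -111 170 0 -0.217;0 -111 170 0 -0.217;0 -111 170 0 -0.217;0 -111 170 0 -0.217;0 -111 170 0 -0.217",
)

```text
time_s: 15.55
position: [0.4382, 0.1447, 0.1255]
tcp_rot: [[0.166, 0.986, -0.0], [0.986, -0.166, -0.0], [-0.0, -0.0, -1.0]]
force: [-0.4, -0.3, -0.1]
opening: 0.108
grasp_force: 30.0
```

Run:
```python
from h import *
w=imaging.camera_model("wrist");im=imaging.capture("wrist");s=bot.read_state();print(s["position"],s["force"],np.arctan2(s["tcp_rot"][1,1],s["tcp_rot"][0,1]),s["time_s"])
sc=imaging.capture("scene")
c=np.zeros((600,800,3),np.uint8)
c[:300]=cv2.resize(im[140:260,160:480,::-1],(800,300),interpolation=cv2.INTER_CUBIC)
c[300:]=cv2.resize(sc[170:275,200:480,::-1],(800,300),interpolation=cv2.INTER_CUBIC)
cv2.imwrite("pics/pk.png",c)
```

```text
[0.4380812  0.14476706 0.12548932] [ 0.25282158  0.29149781 -0.80659133] -0.16692143581605287 15.6
```

View pics/pk.png

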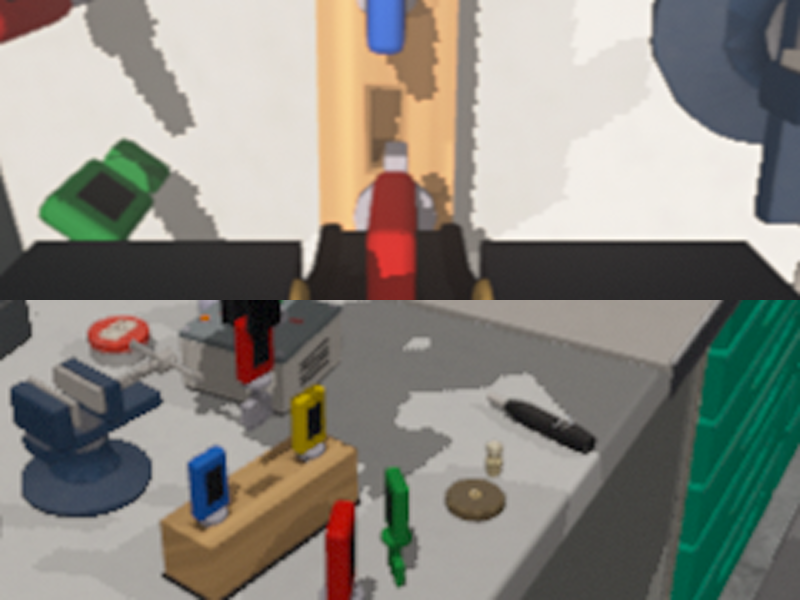

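The wrist view shows the empty pocket at u≈383 with the key about 2 mm to its right. The scene view shows blue and yellow still standing in place. I'll shift about -1.8 mm in x and lower.

Emit:
drive_tool(
  deltas="0 -1.8 1.2 -10 0;0 -1.8 1.2 -20 0;0 -1.8 1.2 -28 0;0 -1.8 1.2 -28 0;0 -1.8 1.2 -28 0;0 -1.8 1.2 -34 0;0 -1.8 1.2 -40 0;0 -1.8 1.2 -46 0;0 -1.8 1.2 -50 0;0 -1.8 1.2 -50 0",
)

```text
time_s: 16.65
position: [0.4355, 0.1464, 0.0749]
tcp_rot: [[0.165, 0.986, -0.001], [0.986, -0.165, -0.0], [-0.0, -0.001, -1.0]]
force: [-0.7, -0.4, -0.6]
opening: 0.105
grasp_force: 30.0
```

Emit:
drive_tool(
  deltas="0 0.3 0 -4 0;0 0.5 0 -8 0;0 0.5 0 -12 0;0 0.5 0 -16 0;0 0.5 0 -19 0;0 0.5 0 -21 0;0 0.5 0 -22.5 0;0 0.5 0 -22.5 0;0 0.5 0 -22.5 0",
)

```text
time_s: 17.55
position: [0.4365, 0.1464, 0.0531]
tcp_rot: [[0.165, 0.986, 0.0], [0.986, -0.165, 0.0], [0.0, 0.0, -1.0]]
force: [-0.1, 0.9, -0.4]
opening: 0.103
grasp_force: 30.0
```

Emit:
drive_tool(
  deltas="0 0 0 -0.6 0;0 0 0 -1.2 0;0 0 0 -1.2 0;0 0 0 -1.2 0",
)

```text
time_s: 17.95
position: [0.4372, 0.1465, 0.0526]
tcp_rot: [[0.165, 0.986, 0.002], [0.986, -0.165, 0.0], [0.0, 0.002, -1.0]]
force: [-1.1, -0.4, 5.9]
opening: 0.11
grasp_force: 30.0
```

Emit:
drive_tool(
  deltas="40 0 0 0.4 0;40 0 0 0.4 0;40 0 0 0.4 0;40 0 0 0.4 0;40 0 0 0.4 0;40 0 0 20 0;40 0 0 50 0;40 0 0 90 0;40 0 0 130 0;40 0 0 160 0;40 0 0 160 0;40 0 0 160 0",
)

```text
time_s: 19.15
position: [0.4365, 0.1464, 0.2122]
tcp_rot: [[0.165, 0.986, 0.001], [0.986, -0.165, 0.0], [0.0, 0.001, -1.0]]
force: [-0.3, -0.5, 0.1]
opening: 0.458
grasp_force: 0.0
```

Run:
```python
from h import *
im=imaging.capture("wrist");sc=imaging.capture("scene");s=bot.read_state();print(s["position"],s["opening"],s["time_s"])
c=np.zeros((600,800,3),np.uint8)
c[:,:400]=cv2.resize(im[60:240,260:380,::-1],(400,600),interpolation=cv2.INTER_CUBIC)
c[:400,400:]=cv2.resize(sc[160:280,240:360,::-1],(400,400),interpolation=cv2.INTER_CUBIC)
cv2.imwrite("pics/end.png",c)
```

```text
[0.43523164 0.14629446 0.21064006] 0.4564941082421728 19.25
```

View pics/end.png

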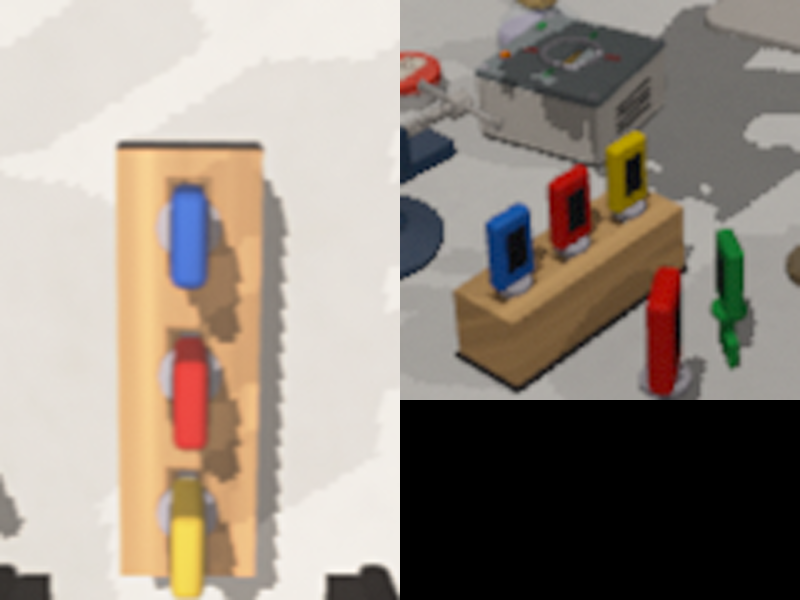

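The red key stands upright and fully down in the middle pocket, at (190,390) in the wrist view, with blue and yellow in place. Nothing is touching the gripper.

```bash
python3 -c "
from rig import bot
print(bot.hand_in())"
```

```text
the job is handed in; nothing more can be done
None
```

The interlock is reset: the red key went in, turned clockwise to its stop and back home, and is fully down again in its middle pocket with blue and yellow in place; handed in at about 19 s (no verdict shown).

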